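# Roll-check the clay rollers

## Task

One of the two wooden clay rollers has swollen and no longer rolls true. Roll each one up the orange plate from where it lies: the true one passes under the red sprung bar and drops into the bay behind it, the swollen one lifts, comes up against the bar and must be felt bearing on it, but never push the bar back by more than half a centimetre. Lay the swollen roller in the grey reject tray; do not drop a roller into the bay from above, and leave the jar, the beater and the bowl where they stand.

Things in the scene. Friction and masses are not known exactly. Their poses are not given: they have to be found in the camera images.
- gauge: roll gauge fixed to the bench: plywood base 150 mm wide (x), 325 mm long (y -170 to +155 mm), origin on the bench. Rollers lie along its x and travel along its +y (roughly to the robot's left). Its flat orange plate, open at its low end, is 20 mm above the bench at y = -170 mm and climbs at 0.05 rad to the crest. Side fences 132 mm apart stand about 10 mm above the plate
- crest (a point): middle of the plate's upper edge, gauge y = 51 mm, 31 mm above the bench. Behind it a ramp drops to the bay and a roller whose axis has passed the crest rolls in by itself. Two dark posts beside it (gauge x = +-76 mm) are 82 mm high
- bar (a joint): how far the red sprung bar is pushed back along the gauge's +y, m: 0 at rest, stop at 0.020; its spring takes 1.2 N per mm
- bar_mid (a point): middle of the axis of the red bar, at gauge y = 51 mm; moves with the bar. The bar is round and polished, 12 mm thick, 138 mm long, lies across the plate with its underside 31.5 mm above the plate (62.5 mm above the bench), and cannot be lifted
- front_park (a point): point on the plate at gauge y = -50 mm, x = 0, under the front roller. 12 mm behind it (-y) a dark ridge, 2.8 mm high and 5 mm wide, crosses the plate and keeps the roller from rolling back down; a roller let go higher up rolls back down to it. Pushing a roller over a ridge takes under 2 N
- rear_park (a point): point on the plate at gauge y = -140 mm, x = 0, under the rear roller, with the same kind of ridge 12 mm behind it
- bay (a point): middle of the bay, gauge y = 120 mm: floor 12 mm above the bench, from y = 96 to 147 mm, walls 34 mm above the bench
- roller_a: smooth waxed wooden roller, 120 mm long, 0.1 to 0.21 kg, slippery (friction 0.16 to 0.24). Origin at the middle of its axis, its x along it. One of the two rollers, unknown which, is 30 mm in diameter throughout; the other is 30 mm at the ends but swells by a few mm (at most 6) towards its middle, so it rides on its middle and cannot pass the bar
- roller_b: the other wooden roller, described as roller_a; either may be the swollen one
- tray: grey open reject tray fixed to the bench, outside 105 mm (x) by 165 mm (y) by 28 mm high, walls and floor 4 mm. Origin under its middle on the bench; the roller lies in it along its y
- jar: white lidded jar, 60 mm across, 85 mm high, origin at the middle of its underside; bystander
- beater: wooden stick with a ball at each end, 190 mm long along its x, 32 mm high, origin under its middle; bystander
- bowl: terracotta bowl, 100 mm across, 50 mm high, origin at the middle of its underside; bystander
Not all that is in view belongs to the job. Leave any green or pink look-alike of the roller_a alone.

How it is judged:
On the way:
1. the swollen roller is rolled up against the red bar and bears on it (bar pushed back over 0.5 mm) (((value of joint bar above 0.0005 m and y of roller_a in the frame of gauge between 0.022 and 0.048 m) or (value of joint bar above 0.0005 m and y of roller_b in the frame of gauge between 0.022 and 0.048 m))), for 0.1 s.
At the end, for the whole second after the job is handed in: one roller in the bay (its middle at gauge y 75 to 155 mm, x within 50, z under 45), the other in the tray (middle within 50 mm in x and 80 in y of the tray's, under 32 mm high, level within 0.22 rad), both at rest (20 mm/s, 1 rad/s), the bar home (within 2 mm) (((y of roller_a in the frame of gauge between 0.075 and 0.155 m and x of roller_a in the frame of gauge between -0.05 and 0.05 m and z of roller_a in the frame of gauge below 0.045 m and x of roller_b in the frame of tray between -0.05 and 0.05 m and y of roller_b in the frame of tray between -0.08 and 0.08 m and z of roller_b in the frame of tray below 0.032 m and angle between roller_b's own x axis and vertical above 1.35 rad) or (y of roller_b in the frame of gauge between 0.075 and 0.155 m and x of roller_b in the frame of gauge between -0.05 and 0.05 m and z of roller_b in the frame of gauge below 0.045 m and x of roller_a in the frame of tray between -0.05 and 0.05 m and y of roller_a in the frame of tray between -0.08 and 0.08 m and z of roller_a in the frame of tray below 0.032 m and angle between roller_a's own x axis and vertical above 1.35 rad)) and linear speed of each of roller_a, roller_b below 0.02 m/s and angular speed of each of roller_a, roller_b below 1 rad/s and value of joint bar below 0.002 m); the robot touches nothing.
It fails at once if the red bar is pushed back more than 7 mm (8.4 N) (value of joint bar above 0.007 m).
It fails at once if a roller is lowered into the bay from above, over the bar (y of roller_a in the frame of gauge between 0.057 and 0.155 m and x of roller_a in the frame of gauge between -0.065 and 0.065 m and z of roller_a in the frame of gauge between 0.062 and 0.095 m).
It fails at once if a roller is lowered into the bay from above, over the bar (y of roller_b in the frame of gauge between 0.057 and 0.155 m and x of roller_b in the frame of gauge between -0.065 and 0.065 m and z of roller_b in the frame of gauge between 0.062 and 0.095 m).
It fails at once if the jar, the beater or the bowl is moved more than 20 mm (distance of any of jar, beater, bowl from where it was at the start of the episode above 0.02 m).
It also fails if it takes over 69 s, if anything falls off the work surface, if the arm or the gripper's body presses on something with over 40 N, if the wrist force passes 120 N, or if a joint passes its speed limit or range.

## Robot

A 6-joint arm with a two-finger parallel gripper is mounted at the origin on the work surface. World frame = base frame: x ahead of the robot, y to its left, z up, the work surface at z = 0. Lengths are in m, angles in rad, forces in N, time in s.
With the tool pointing down it reaches from about 0.35 to 0.975 m from the base axis. Payload 4.9 kg.
Tool frame: the origin (TCP) lies at the very end of the fingers, on their centre line; the grasp point (between the pads) lies 19 mm behind it (ctrl.grip_depth is the distance from the TCP to the grasp point, in m); x points along the fingers, y is the direction in which the jaws open and shut, and the axes are right-handed (so a half turn about x gives the same grasp; the last joint's range is limited). The gripper opens to 85 mm and grips with 20 to 120 N. Pads are 22 mm wide; open, the fingers measure 114 mm over their backs; the gripper's body (76 mm by 85 mm) begins 54 mm behind the grasp point. The pads swing forward as they close: fully open they stand 13 mm farther back than shut.
Start: joints at [1.189, 0.053, 1.613, -0, 1.476, -0.119], TCP at [0.162, 0.604, 0.231] pointing down, gripper open.
Joint ranges: [-3.01, 3.01], [-1.01, 2.22], [0.06, 2.58], [-1.02, 4.17], [0.09, 2.62], [-3.14, 3.14]. Speed limits (rad/s): [2.57, 2.57, 3.14, 3.14, 3.14, 3.14].

## Interface

Orientations are given as [roll, pitch, yaw] about the fixed x, y, z axes, in that order (R = Rz(yaw) Ry(pitch) Rx(roll)).
In Python, from bench import ctrl gives the robot as it stands.
- The arm moves only by the tool play_rows, never from a script. Its argument "series" is a list of rows, each a list of 6 numbers: the shift along the tool's x, y, z in mm, then the turn, a rotation vector about the tool's x, y, z in degrees. In form: [[tx, ty, tz, ax, ay, az], ...]. A call has 1 to 20 rows; each row shifts and turns the commanded pose from where the row before left it, along the tool's axes as they then stand; what a row does not reach is not made up. A row lasts 1/10 s, in which the tool goes at most 50 mm and 8.59 degrees, less where a joint would pass 70% of its speed; a pose out of reach is approached as far as the arm can. A call is refused whole if a number of a shift passes 50 or a number of a turn 8.59, either way. A call with a gripper value outside its range is refused whole. "grip" is the finger opening in mm, from 0 to 85.4, set as the call begins (left out, the last holds). The fingers move at their own pace and stop on an object; "grip_force" is the grip in N (left out, the last holds). Time passes only in rows, so rows that do not move let the fingers close. It gives the time, the measured TCP pose, the force and the opening at its end, in the units of the state.
- ctrl.observe(): the state, without advancing time (a new reading comes with each control period).
- ctrl.get_image(name): name is "scene" or "top" or "wrist"; returns the picture (400x640x3 uint8, red, green, blue); there is no depth.
- ctrl.camera_info(name): a dict with "K" (3x3 intrinsics, pixels), "k1" (the pictures are not rectified: a ray, as slopes to the right and down, at radius r is drawn at 1 + k1 r^2 times it, then the intrinsics apply), "rvec" (rotation vector, rad) and "tvec" (3), from world to camera coordinates, as OpenCV has them; the wrist camera has in their place "T_tool_cam" (4x4, takes a point from camera to tool coordinates, whose origin is the TCP and whose axes are the tool frame's). Camera axes: x right, y down, z forward; pixel columns grow to the right and rows downward; lengths in m; the calibration is good to about 2 mm. A picture is of the moment at which its call begins: read the wrist's pose just before it. camera_info takes no time and is no camera call.
- ctrl.finish_job(): hands the job in, once; it reports no verdict.
The state is a dict: "clock": time; "q": joint angles; "joint_velocities": joint speeds; "tau": joint torques, N m; "tcp_pos": TCP position; "eef_rot": TCP orientation; "contact_force": force on the tool from outside, world axes, zero at the start; "torque": the same for the moment, N m; "finger_gap": opening from 0.0 (shut) to 1.0 (fully open).
Only numpy, scipy, OpenCV 4.12 (cv2) and the standard library are available. Lean on these libraries where they do the work, as an engineer would, in place of code of your own. Each camera call takes 0.05 s, during which the arm holds its last target.

## Working session

There is one attempt and no reset: what is moved stays moved. The work goes in short steps, Python scripts to look and compute and a tool call to move; the robot and the scene stay as the last step left them, time stands still between calls to the robot, and variables do not carry over. Pictures are saved under pics/ and viewed, and the job is handed in when it is done.

Besides the shell and the picture viewer there is one more tool, called after "Request:" in YAML: its name, and indented under it one key for each argument. play_rows: Moves the arm, as the interface text tells. Its arguments: {"type":"object","properties":{"series":{"type":"array","items":{"type":"array","items":{"type":"number"}}},"grip":{"type":"number"},"grip_force":{"type":"number"}},"required":["series"]}

```bash
ls; mkdir -p pics
python3 - <<'E'
from bench import ctrl
import cv2
for n in ("scene","top"):
    im=ctrl.get_image(n); cv2.imwrite(f"pics/{n}0.png",im[:,:,::-1])
    print(n,ctrl.camera_info(n))
print(ctrl.camera_info("wrist"))
print(ctrl.observe(), ctrl.grip_depth)
E
```

```text
pics
scene {'K': array([[379.40971899,   0.        , 321.82109483],
       [  0.        , 379.40971899, 192.76071766],
       [  0.        ,   0.        ,   1.        ]]), 'k1': 0.03035723973039473, 'rvec': array([ 1.26964832,  2.04825504, -1.12411386]), 'tvec': array([ 0.29133647, -0.24880856,  1.42872049])}
top {'K': array([[506.78111838,   0.        , 319.95074824],
       [  0.        , 506.78111838, 203.35937316],
       [  0.        ,   0.        ,   1.        ]]), 'k1': 0.05316828128901696, 'rvec': array([ 2.17853709, -2.13429282,  0.18948281]), 'tvec': array([-0.03651955,  0.61315939,  1.26108446])}
{'K': array([[341.50496119,   0.        , 312.68134225],
       [  0.        , 341.50496119, 202.50051456],
       [  0.        ,   0.        ,   1.        ]]), 'k1': -0.04374022743292515, 'T_tool_cam': array([[-7.39421297e-04, -2.92695490e-01,  9.56205419e-01,
        -1.43135191e-01],
       [ 9.99999392e-01, -9.98637334e-04,  4.67602666e-04,
        -6.34597184e-04],
       [ 8.18037239e-04,  9.56205183e-01,  2.92696051e-01,
        -7.60715996e-02],
       [ 0.00000000e+00,  0.00000000e+00,  0.00000000e+00,
         1.00000000e+00]])}
{'clock': 0.1, 'q': array([ 1.18899719e+00,  5.32883601e-02,  1.61417877e+00, -3.89515853e-05,
        1.47598136e+00, -1.18992609e-01]), 'joint_velocities': array([-0.00048231, -0.00262965, -0.0035396 ,  0.00143573, -0.00133363,
       -0.0007754 ]), 'tau': array([-7.92788853e-06, -3.94899273e+01, -3.71365178e+01, -1.60283298e-04,
        3.88165368e-03,  1.58491673e-05]), 'tcp_pos': array([0.16216199, 0.60300709, 0.2301743 ]), 'eef_rot': array([-1.66890118,  1.56894009, -1.93170399]), 'contact_force': array([-0.43034635, -0.35524754, -0.3318119 ]), 'torque': array([-0.00510351,  0.02660891,  0.01152069]), 'finger_gap': 0.9997788194173165} 0.0187
```

View pics/scene0.png

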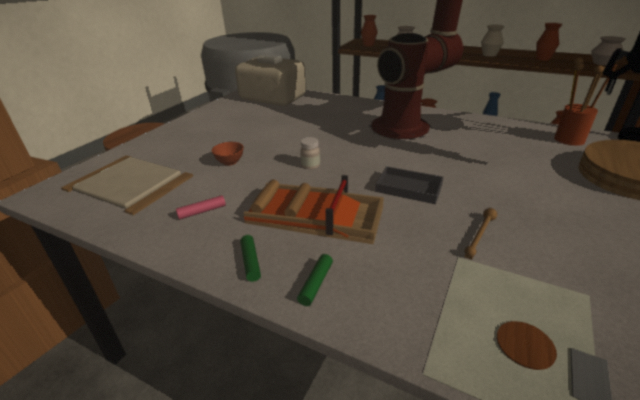

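View pics/top0.png

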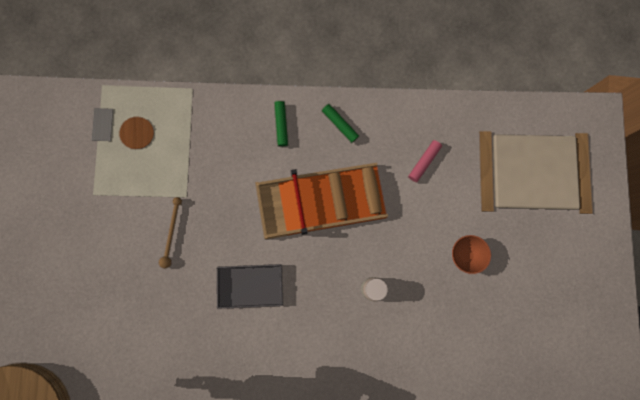

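```bash
cat > h.py <<'E'
import numpy as np, cv2
from scipy.spatial.transform import Rotation as R
from bench import ctrl
def toolT(o):
    T=np.eye(4); T[:3,:3]=R.from_euler('xyz',o['eef_rot']).as_matrix(); T[:3,3]=o['tcp_pos']; return T
def cam(name,o=None):
    c=ctrl.camera_info(name)
    if name=='wrist':
        T=toolT(o)@c['T_tool_cam']; Rc=T[:3,:3]; C=T[:3,3]
    else:
        Rw=cv2.Rodrigues(c['rvec'])[0]; Rc=Rw.T; C=-Rw.T@c['tvec']
    return dict(K=c['K'],k1=c['k1'],R=Rc,C=C)
def pix2ray(c,uv):
    x=(np.asarray(uv,float)-c['K'][:2,2])/c['K'][0,0]
    u=x.copy()
    for _ in range(20): u=x/(1+c['k1']*(u@u))
    return c['R']@np.r_[u,1]
def onz(c,uv,z):
    d=pix2ray(c,uv); return c['C']+d*(z-c['C'][2])/d[2]
def proj(c,P):
    p=c['R'].T@(np.asarray(P)-c['C']); s=p[:2]/p[2]; s=s*(1+c['k1']*(s@s)); return c['K'][0,0]*s+c['K'][:2,2]
E
python3 - <<'E'
from h import *
im=cv2.imread('pics/top0.png')
cv2.imwrite('pics/top_g.png',cv2.resize(im[150:320,205:405],None,fx=4,fy=3.5,interpolation=cv2.INTER_CUBIC)[:595])
c=cam('top'); print(c['C'])
for n,uv,z in [('bar',(299,203),.068),('front',(338,195),.055),('rear',(372,190),.05),('tray',(250,286),.028)]: print(n,onz(c,uv,z))
o=ctrl.observe(); print(toolT(o)[:3,:3].round(3))
im2=ctrl.get_image('wrist'); cv2.imwrite('pics/w0.png',im2[:,:,::-1])
E
```

```text
[0.42006844 0.00911572 1.33831668]
bar [0.61020666 0.02971154 0.068     ]
front [ 0.63520715 -0.06969997  0.055     ]
rear [ 0.65118379 -0.15789312  0.05      ]
tray [0.4004875  0.14921818 0.028     ]
[[-0.001  0.26   0.966]
 [-0.002  0.966 -0.26 ]
 [-1.    -0.002 -0.   ]]
```

View pics/top_g.png

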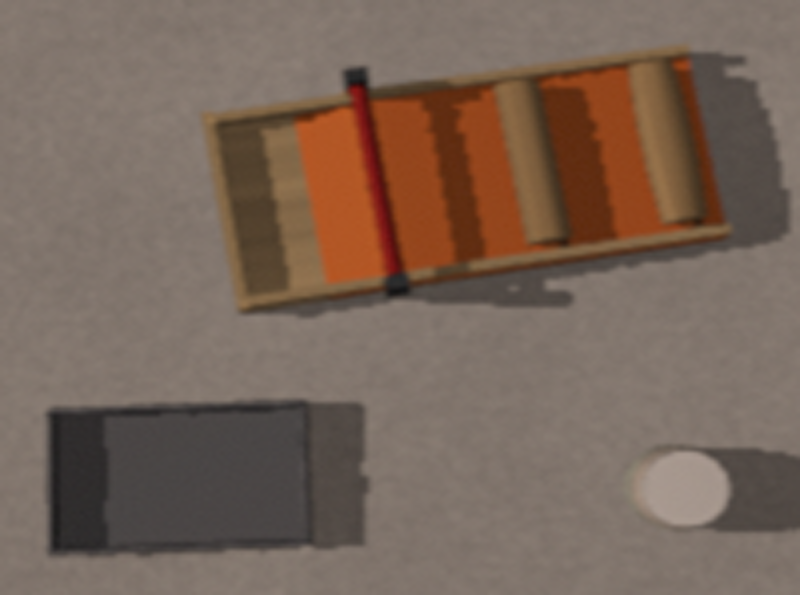

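View pics/w0.png

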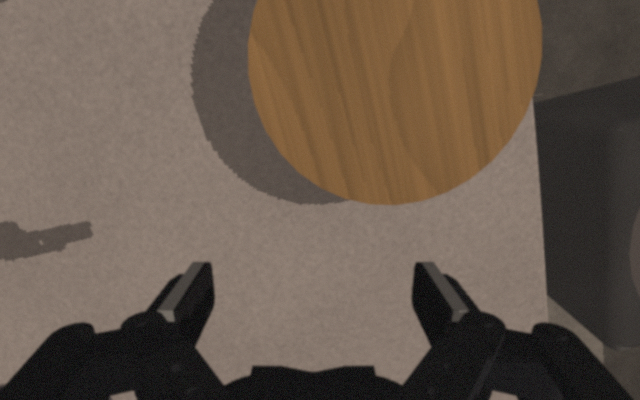

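The scene picture and the crop of the top view show two tan rollers on the orange plate, at top pixels (338,195) front and (372,190) rear. The greens at (281,124) and (340,123) and the pink at (425,160) are look-alikes. The bar is at (299,203), the tray at (250,286), the jar at (375,289), the bowl at (471,254) and the beater at (171,232). Next I move over the gauge for a closer wrist view.

Request:
play_rows:
  series:
    - [-1,-22.3,29.2,0,0,0]
    - [-1,-22.3,29.2,0,0,0]
    - [-1,-22.3,29.2,0,0,0]
    - [-1,-22.3,29.2,0,0,0]
    - [-1,-22.3,29.2,0,0,0]
    - [-1,-22.3,29.2,0,0,0]
    - [-1,-22.3,29.2,0,0,0]
    - [-1,-22.3,29.2,0,0,0]
    - [-1,-22.3,29.2,0,0,0]
    - [-1,-22.3,29.2,0,0,0]
    - [-1,-22.3,29.2,0,0,0]
    - [-1,-22.3,29.2,0,0,0]
    - [-1,-22.3,29.2,0,0,0]
    - [-1,-22.3,29.2,0,0,0]
    - [-1,-22.3,29.2,0,0,0]
    - [-1,-22.3,29.2,0,0,0]
    - [-1,-22.3,29.2,0,0,0]
    - [-1,-22.3,29.2,0,0,0]
    - [-1,-22.3,29.2,0,0,0]
    - [-1,-22.3,29.2,0,0,0]
  grip: 85

```text
clock: 2.15
tcp_pos: [0.611, 0.0198, 0.2509]
eef_rot: [-3.129, 1.57, 2.892]
contact_force: [0.2, 0.3, -0.4]
finger_gap: 0.99
```

Request:
play_rows:
  series:
    - [0,0,0,7.8,0,0]
    - [0,0,0,7.8,0,0]
    - [0,0,0,7.8,0,0]
    - [0,0,0,7.8,0,0]
    - [0,0,0,7.8,0,0]
    - [0,0,0,7.8,0,0]
    - [0,0,0,7.8,0,0]
    - [0,0,0,7.8,0,0]
    - [0,0,0,0,0,0]
    - [0,0,0,0,0,0]
  grip: 60

```text
clock: 3.15
tcp_pos: [0.6103, 0.0211, 0.251]
eef_rot: [-1.816, 1.57, 3.118]
contact_force: [0.7, -0.1, 0.5]
finger_gap: 0.701
```

Run:
```python
from h import *
o=ctrl.observe(); np.save('o1.npy',o,allow_pickle=True)
im2=ctrl.get_image('wrist'); cv2.imwrite('pics/w1.png',im2[:,:,::-1])
print(o['clock'],o['tcp_pos'],o['contact_force'],o['finger_gap']);print(toolT(o)[:3,:3].round(3))
```

```text
3.15 [0.61029547 0.02111469 0.25099043] [ 0.66322465 -0.13336742  0.51936029] 0.7013497006856434
[[-0.001  0.976  0.22 ]
 [ 0.     0.22  -0.976]
 [-1.    -0.    -0.   ]]
```

View pics/w1.png

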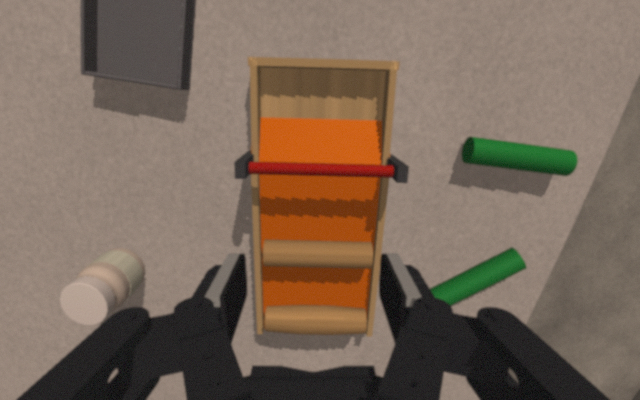

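Run:
```python
from h import *
o=np.load('o1.npy',allow_pickle=True).item(); c=cam('wrist',o)
im=cv2.imread('pics/w1.png'); hsv=cv2.cvtColor(im,cv2.COLOR_BGR2HSV)
cv2.imwrite('pics/w1c.png',cv2.resize(im[50:340,230:420],None,fx=2.05*2,fy=2.05,interpolation=cv2.INTER_CUBIC))
red=cv2.inRange(hsv,(0,180,60),(6,255,255))|cv2.inRange(hsv,(172,180,60),(180,255,255))
red[:, :235]=0; red[:,410:]=0
n,l,s,cc=cv2.connectedComponentsWithStats(red); i=1+np.argmax(s[1:,4]); print('red',s[i],cc[i])
ys,xs=np.where(l==i)
p=np.polyfit(xs,ys,1); print('slope',p)
xa,xb=xs.min(),xs.max()+0
A=onz(c,(xa,np.polyval(p,xa)),.0685);B=onz(c,(xb,np.polyval(p,xb)),.0685)
print('bar ends',A,B,'len',np.linalg.norm(A-B),'mid',(A+B)/2,'dir deg',np.degrees(np.arctan2(*(A-B)[[1,0]])))
# orange
org=cv2.inRange(hsv,(6,200,80),(14,255,255)); org[:110]=0;org[340:]=0;org[:, :250]=0;org[:,395:]=0
for v in (185,215,230,280,295):
    x=np.where(org[v])[0]; print(v,x.min(),x.max())
# tan rollers in column band
for col in (290,318,345):
    print(col,[tuple(hsv[v,col]) for v in range(236,272,3)])
```

```text
red [ 249  162  145   15 1579] [320.92526916 168.99430019]
slope [2.45849529e-02 1.61104368e+02]
bar ends [0.54614531 0.01802206 0.0685    ] [0.68325367 0.04527426 0.0685    ] len 0.13979050816828062 mid [0.61469949 0.03164816 0.0685    ] dir deg -168.75818258912167
185 260 378
215 261 375
230 261 374
280 264 369
295 263 367
290 [(np.uint8(13), np.uint8(232), np.uint8(166)), (np.uint8(12), np.uint8(205), np.uint8(159)), (np.uint8(15), np.uint8(139), np.uint8(139)), (np.uint8(16), np.uint8(137), np.uint8(154)), (np.uint8(16), np.uint8(138), np.uint8(161)), (np.uint8(15), np.uint8(138), np.uint8(163)), (np.uint8(15), np.uint8(139), np.uint8(149)), (np.uint8(15), np.uint8(134), np.uint8(146)), (np.uint8(16), np.uint8(135), np.uint8(134)), (np.uint8(16), np.uint8(129), np.uint8(111)), (np.uint8(13), np.uint8(153), np.uint8(95)), (np.uint8(11), np.uint8(201), np.uint8(114))]
318 [(np.uint8(13), np.uint8(240), np.uint8(166)), (np.uint8(12), np.uint8(223), np.uint8(158)), (np.uint8(15), np.uint8(135), np.uint8(138)), (np.uint8(15), np.uint8(140), np.uint8(155)), (np.uint8(15), np.uint8(136)
[... 194 characters left out ...]
(136)), (np.uint8(14), np.uint8(138), np.uint8(116)), (np.uint8(14), np.uint8(150), np.uint8(90)), (np.uint8(12), np.uint8(225), np.uint8(111))]
345 [(np.uint8(13), np.uint8(235), np.uint8(166)), (np.uint8(11), np.uint8(223), np.uint8(165)), (np.uint8(14), np.uint8(150), np.uint8(138)), (np.uint8(16), np.uint8(140), np.uint8(151)), (np.uint8(16), np.uint8(139), np.uint8(160)), (np.uint8(15), np.uint8(137), np.uint8(164)), (np.uint8(15), np.uint8(137), np.uint8(156)), (np.uint8(16), np.uint8(139), np.uint8(149)), (np.uint8(15), np.uint8(133), np.uint8(142)), (np.uint8(16), np.uint8(134), np.uint8(122)), (np.uint8(14), np.uint8(136), np.uint8(94)), (np.uint8(12), np.uint8(219), np.uint8(106))]
```

View pics/w1c.png

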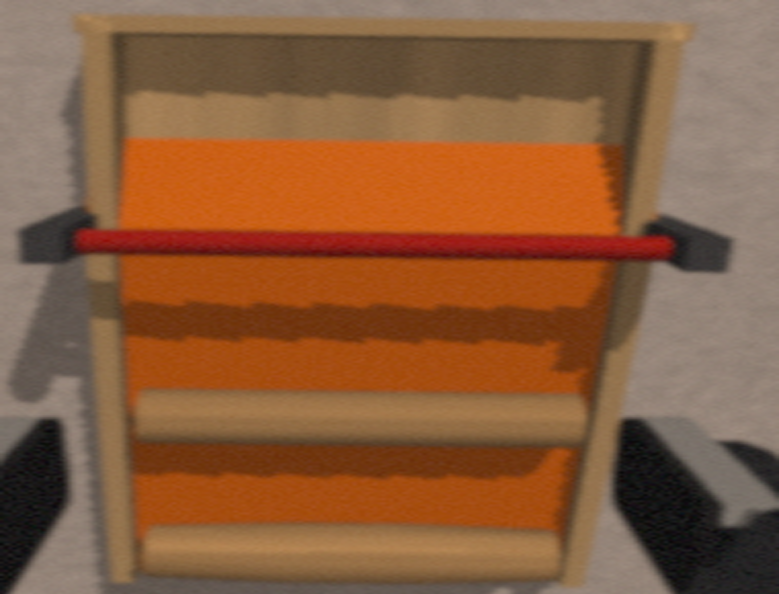

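Run:
```python
from h import *
o=np.load('o1.npy',allow_pickle=True).item(); c=cam('wrist',o); t=cam('top')
def rep(n,c,pts):
    W=np.array([onz(c,p,z) for p,z,_ in pts])[:,:2]; G=np.array([g for *_,g in pts])
    # rigid 2D fit
    Gm,Wm=G.mean(0),W.mean(0); a=(G-Gm);b=(W-Wm)
    th=np.arctan2((a[:,0]*b[:,1]-a[:,1]*b[:,0]).sum(),(a*b).sum())
    Rm=np.array([[np.cos(th),-np.sin(th)],[np.sin(th),np.cos(th)]]); org=Wm-Rm@Gm
    print(n,'yaw',np.degrees(th),'origin',org,'bar',org+Rm@[0,.051]); print(((W-(G@Rm.T+org))*1000).round(1).tolist())
    for nm,y,z in(('front',-.05,.055),('rear',-.14,.055)): print(nm,proj(c,np.r_[org+Rm@[0,y],z]),end=' ')
    print()
C=lambda x,y:(230+x/4.1,50+y/2.05)
w=[(C(78,18),.034,(-.075,.155)),(C(690,30),.034,(.075,.155)),(C(110,580),.030,(-.075,-.170)),(C(580,583),.030,(.075,-.170)),((249,167.2),.0685,(-.069,.051)),((393.5,170.8),.0685,(.069,.051))]
rep('wrist',c,w)
D=lambda x,y:(205+x/4,150+y/3.5)
tp=[(D(205,115),.034,(.075,.155)),(D(240,310),.034,(-.075,.155)),(D(688,47),.030,(.075,-.17)),(D(730,236),.030,(-.075,-.17)),(D(355,76),.082,(.076,.051)),(D(397,286),.082,(-.076,.051))]
rep('top',t,tp)
# tray corners top: crop
W=np.array([onz(t,D(*p),.028)[:2] for p in((50,410),(307,402),(308,547),(50,552))]);print('tray',W.round(4).tolist(),W.mean(0), [np.linalg.norm(W[i]-W[i-1]).round(3) for i in range(4)])
# wrist tray corners
W=np.array([onz(c,p,.028)[:2] for p in((82,73),(187,88))]);print('tray wrist near edge',W.round(4).tolist())
```

```text
wrist yaw 11.061653899785854 origin [ 0.62468894 -0.0192618 ] bar [0.61490382 0.03079069]
[[1.5, -1.3], [-0.7, -3.0], [1.7, 0.7], [-2.5, 1.8], [-1.0, 0.5], [1.1, 1.3]]
front [317.62355238 258.21082222] rear [315.14845978 327.41760098] 
top yaw 11.002904213783275 origin [ 0.62237483 -0.02133648] bar [0.61264104 0.02872601]
[[-0.6, -2.3], [1.9, -1.4], [-1.9, 0.4], [1.9, 1.3], [0.5, 1.4], [-1.7, 0.5]]
front [338.26196881 196.26920218] rear [372.58616805 190.46886459] 
tray [[0.4465, 0.2334], [0.4551, 0.0705], [0.3514, 0.0667], [0.3456, 0.2282]] [0.39963425 0.14968025] [np.float64(0.101), np.float64(0.163), np.float64(0.104), np.float64(0.162)]
tray wrist near edge [[0.3543, 0.0687], [0.4639, 0.0763]]
```

Run:
```python
from h import *
ci=ctrl.camera_info('wrist'); T=np.linalg.inv(ci['T_tool_cam'])
c=dict(K=ci['K'],k1=ci['k1'],R=ci['T_tool_cam'][:3,:3],C=ci['T_tool_cam'][:3,3])
for w in (.0425,.030):
  for d in (0,.006,.013,.02):
    print(w,d,[proj(c,(-d,s*w,z)).round(0).tolist() for s in(-1,1) for z in (-.011,.011)])
im=[cv2.imread(f'pics/w{i}.png')[240:345,140:500] for i in(0,1)]
cv2.imwrite('pics/tips.png',cv2.resize(np.vstack(im),None,fx=2.2,fy=2.8,interpolation=cv2.INTER_CUBIC))
o=np.load('o1.npy',allow_pickle=True).item(); TT=toolT(o)
th=np.radians(11.05); Rm=np.array([[np.cos(th),-np.sin(th)],[np.sin(th),np.cos(th)]])
tgt=np.r_[np.array([.624,-.020])+Rm@[0,-.080],0.10]; print('tgt',tgt,'d tool',(TT[:3,:3].T@(tgt-TT[:3,3])*1000).round(1))
```

```text
0.0425 0 [[223.0, 245.0], [227.0, 287.0], [409.0, 244.0], [405.0, 287.0]]
0.0425 0.006 [[220.0, 250.0], [224.0, 294.0], [413.0, 250.0], [408.0, 294.0]]
0.0425 0.013 [[215.0, 257.0], [220.0, 302.0], [417.0, 257.0], [413.0, 302.0]]
0.0425 0.02 [[211.0, 265.0], [216.0, 312.0], [422.0, 265.0], [417.0, 312.0]]
0.03 0 [[250.0, 245.0], [253.0, 287.0], [382.0, 244.0], [379.0, 287.0]]
0.03 0.006 [[248.0, 250.0], [251.0, 294.0], [384.0, 250.0], [381.0, 294.0]]
0.03 0.013 [[245.0, 257.0], [248.0, 303.0], [388.0, 257.0], [384.0, 302.0]]
0.03 0.02 [[242.0, 265.0], [245.0, 312.0], [391.0, 265.0], [388.0, 312.0]]
tgt [ 0.63933324 -0.09851682  0.1       ] d tool [151.    2.1 123.1]
```

View pics/tips.png

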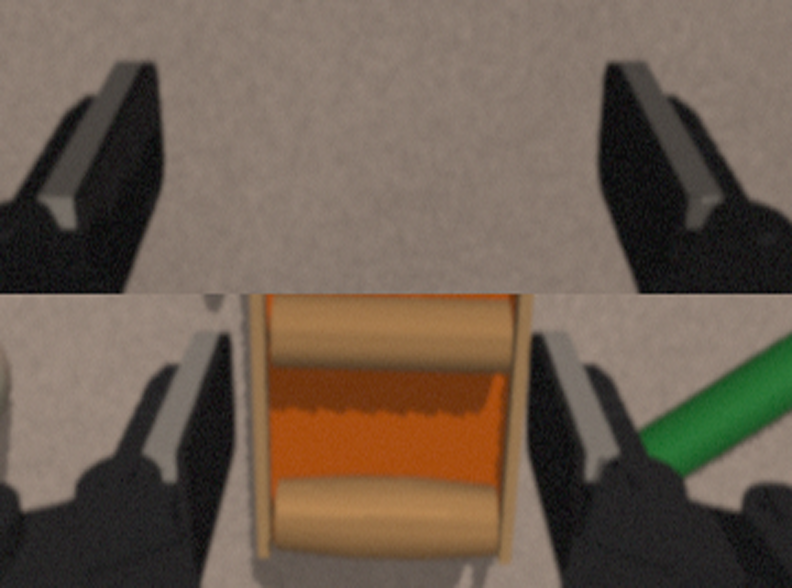

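Request:
play_rows:
  series:
    - [25,0.3,21,1.65,0,0]
    - [25,0.3,21,0,0,0]
    - [25,0.3,21,0,0,0]
    - [25,0.3,21,0,0,0]
    - [25,0.3,21,0,0,0]
    - [25,0.3,21,0,0,0]
    - [0,0,0,0,0,0]
    - [0,0,0,0,0,0]
    - [0,0,0,0,0,0]

```text
clock: 4.1
tcp_pos: [0.6375, -0.1016, 0.1029]
eef_rot: [1.255, 1.569, -0.124]
contact_force: [-0.1, 0.4, 1.4]
finger_gap: 0.703
```

```bash
cat >> h.py <<'E'
th=np.radians(11.05); Rm=np.array([[np.cos(th),-np.sin(th)],[np.sin(th),np.cos(th)]]); G0=np.array([.624,-.020])
def g(p): return Rm.T@(np.asarray(p)[:2]-G0)
def st(save=None):
    o=ctrl.observe(); T=toolT(o); a=np.degrees(np.arctan2(T[1,1],T[0,1]))
    print('t',round(o['clock'],2),'tcp',o['tcp_pos'].round(4),'gauge',(g(o['tcp_pos'])*1000).round(1),'a',a.round(2),'tilt',T[2,:3].round(4),'F',o['contact_force'].round(2),'gap',round(o['finger_gap'],3))
    return o
E
python3 - <<'E'
from h import *
o=st()
for n in('wrist','scene'):
    im2=ctrl.get_image(n); cv2.imwrite(f'pics/{n}2.png',im2[:,:,::-1])
E
```

```text
t 4.1 tcp [ 0.6375 -0.1016  0.1029] gauge [ -2.4 -82.7] a 10.96 tilt [-1.0e+00  2.2e-03  7.0e-04] F [-0.09  0.4   1.37] gap 0.703
```

View pics/wrist2.png

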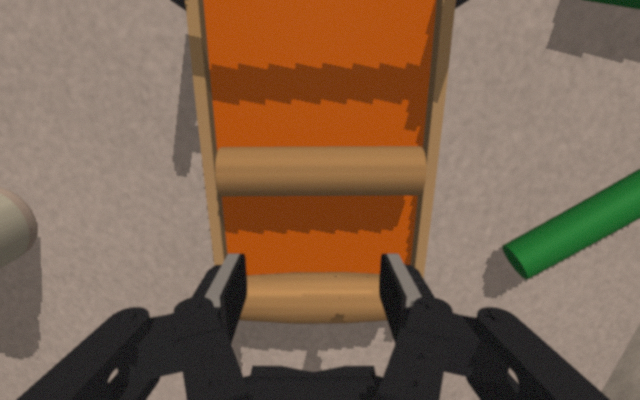

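Run:
```python
from h import *
o=ctrl.observe(); c=cam('wrist',o)
for uv in((320,147),(320,195),(320,274),(320,322),(215,172),(427,172),(247,298),(385,298)):
    print(uv,(g(onz(c,uv,.041 if uv[1]<230 else .038))*1000).round(1))
```

```text
(320, 147) [  0.9 -35.9]
(320, 195) [  1.  -65.9]
(320, 274) [   1.3 -122.8]
(320, 322) [   1.5 -161.6]
(215, 172) [-63.5 -51. ]
(427, 172) [ 66.9 -51.3]
(247, 298) [ -49.8 -141.6]
(385, 298) [  47.1 -142. ]
```

Request:
play_rows:
  series:
    - [20,1,0,0,0,0]
    - [20,1,0,0,0,0]
    - [16,0,0,0,0,0]
    - [10,0,0,0,0,0]
    - [6,0,0,0,0,0]
    - [3,0,0,0,0,0]
    - [0,0,0,0,0,0]
    - [0,0,0,0,0,0]
    - [0,0,0,0,0,0]

```text
clock: 5.1
tcp_pos: [0.6392, -0.102, 0.0272]
eef_rot: [1.113, 1.569, -0.267]
contact_force: [0.3, 0.2, -0.7]
finger_gap: 0.702
```

Run:
```python
from h import *
o=st()
im2=ctrl.get_image('wrist'); cv2.imwrite(f'pics/wrist3.png',im2[:,:,::-1])
```

```text
t 5.1 tcp [ 0.6392 -0.102   0.0272] gauge [ -0.8 -83.3] a 10.89 tilt [-1.0e+00  1.3e-03  7.0e-04] F [ 0.31  0.23 -0.65] gap 0.702
```

View pics/wrist3.png

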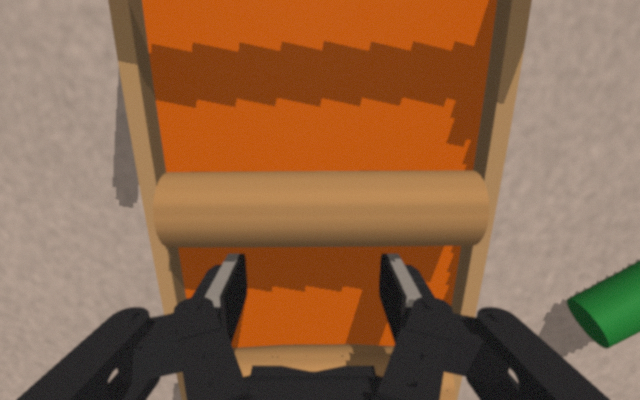

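Request:
play_rows:
  series:
    - [0,0,-4,0,0,0]
    - [0,0,-5,0,0,0]
    - [-0.4,0,-8,0,0,0]
    - [-0.5,0,-10,0,0,0]
    - [-0.5,0,-10,0,0,0]
    - [-0.5,0,-10,0,0,0]
    - [-0.5,0,-10,0,0,0]
    - [-0.5,0,-10,0,0,0]
    - [-0.4,0,-8,0,0,0]
    - [-0.3,0,-6,0,0,0]
    - [-0.2,0,-4,0,0,0]
    - [-0.1,0,-2,0,0,0]
    - [0,0,-1,0,0,0]
    - [0,0,0,0,0,0]
    - [0,0,0,0,0,0]
    - [0,0,0,0,0,0]

```text
clock: 6.75
tcp_pos: [0.622, -0.0156, 0.0302]
eef_rot: [-0.81, 1.571, -2.191]
contact_force: [0.1, -0.8, -0.6]
finger_gap: 0.697
```

Run:
```python
from h import *
o=st()
im2=ctrl.get_image('wrist'); cv2.imwrite(f'pics/wrist4.png',im2[:,:,::-1])
```

```text
t 6.75 tcp [ 0.622  -0.0156  0.0302] gauge [-1.1  4.7] a 10.87 tilt [-1.e+00 -1.e-04  1.e-04] F [ 0.1  -0.77 -0.63] gap 0.697
```

View pics/wrist4.png

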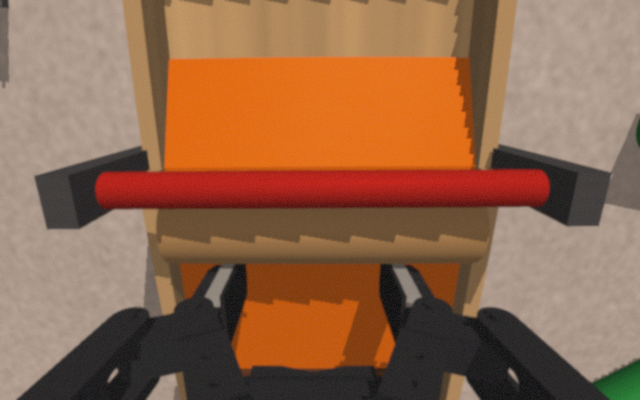

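Request:
play_rows:
  series:
    - [0,0,-2,0,0,0]
    - [-0.1,0,-2,0,0,0]
    - [-0.1,0,-2,0,0,0]
    - [-0.1,0,-2,0,0,0]
    - [0,0,-1,0,0,0]
    - [0,0,0,0,0,0]

```text
clock: 7.4
tcp_pos: [0.6202, -0.0063, 0.0305]
eef_rot: [-2.288, 1.571, 2.615]
contact_force: [1.1, 0.7, 0.6]
finger_gap: 0.698
```

Run:
```python
from h import *
o=st()
im2=ctrl.get_image('wrist'); cv2.imwrite(f'pics/wrist5.png',im2[:,:,::-1])
```

```text
t 7.4 tcp [ 0.6202 -0.0063  0.0305] gauge [-1.1 14.2] a 10.91 tilt [-1.e+00 -1.e-04 -1.e-04] F [1.06 0.7  0.6 ] gap 0.698
```

View pics/wrist5.png

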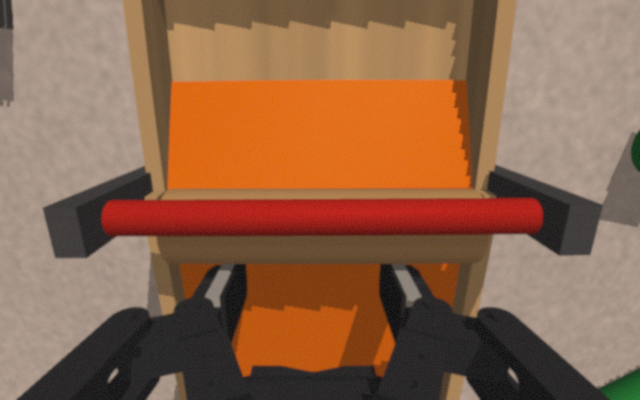

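Request:
play_rows:
  series:
    - [0,0,-1,0,0,0]
    - [-0.1,0,-1.5,0,0,0]
    - [-0.1,0,-1.5,0,0,0]
    - [-0.1,0,-1.5,0,0,0]
    - [0,0,-0.5,0,0,0]
    - [0,0,0,0,0,0]

```text
clock: 8.05
tcp_pos: [0.619, -0.0005, 0.0308]
eef_rot: [-2.516, 1.571, 2.387]
contact_force: [0.5, 0.5, -0.3]
finger_gap: 0.704
```

Run:
```python
from h import *
o=st()
im2=ctrl.get_image('wrist'); cv2.imwrite(f'pics/wrist6.png',im2[:,:,::-1])
```

```text
t 8.05 tcp [ 6.19e-01 -5.00e-04  3.08e-02] gauge [-1.1 20.1] a 10.9 tilt [-1.e+00 -1.e-04 -1.e-04] F [ 0.47  0.45 -0.3 ] gap 0.704
```

View pics/wrist6.png

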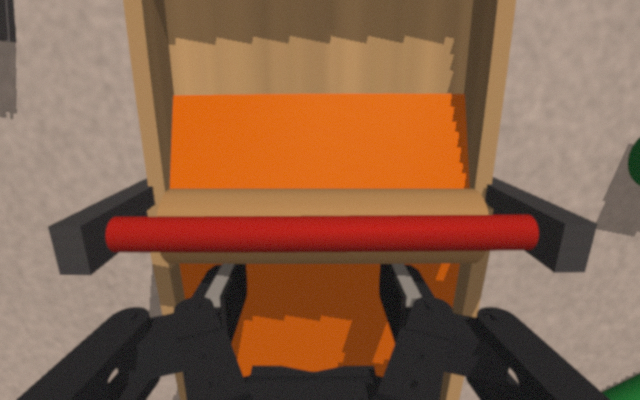

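Request:
play_rows:
  series:
    - [-0.1,0,-2,0,0,0]
    - [-0.1,0,-2,0,0,0]
    - [-0.1,0,-2,0,0,0]
    - [0,0,-1.5,0,0,0]
    - [0,0,0,0,0,0]
    - [0,0,0,0,0,0]
    - [0,0,0,0,0,0]
    - [0,0,0,0,0,0]

```text
clock: 8.9
tcp_pos: [0.6177, 0.0067, 0.0311]
eef_rot: [-0.272, 1.571, -1.653]
contact_force: [-0.6, -1.0, 1.2]
finger_gap: 0.701
```

Run:
```python
from h import *
o=st()
im2=ctrl.get_image('wrist'); cv2.imwrite(f'pics/wrist7.png',im2[:,:,::-1])
```

```text
t 8.9 tcp [0.6177 0.0067 0.0311] gauge [-1.1 27.4] a 10.89 tilt [-1. -0.  0.] F [-0.59 -0.97  1.25] gap 0.701
```

View pics/wrist7.png

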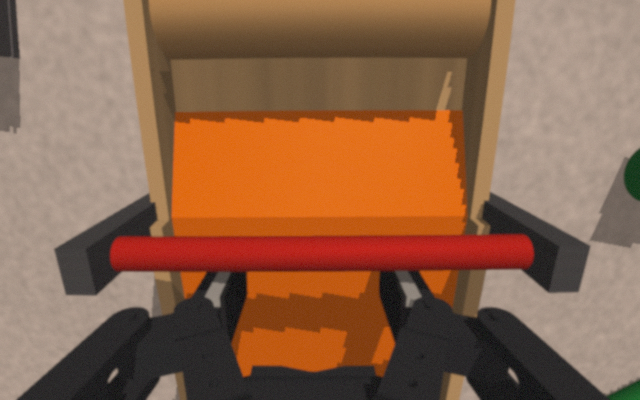

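The front roller passed under without touching the bar and lies in the bay, now out of the way at the top of the picture. So the rear one should be the swollen one.

Request:
play_rows:
  series:
    - [-2,0,10,0,0,0]
    - [-6,0,14,0,0,0]
    - [-20,0,10,0,0,0]
    - [-25,0,5,0,0,0]
    - [-22,0,16,0,0,0]
    - [0,0,25,0,0,0]
    - [0,0,30,0,0,0]
    - [0,1,30,0,0,0]
    - [0,0,30,0,0,0]
    - [0,0,20,0,0,0]
    - [0,0,10,0,0,0]
    - [0,0,6,0,0,0]
    - [0,0,0,0,0,0]
    - [0,0,0,0,0,0]

```text
clock: 10.35
tcp_pos: [0.6575, -0.1944, 0.106]
eef_rot: [-2.653, 1.57, 2.25]
contact_force: [-0.3, 0.1, -1.0]
finger_gap: 0.705
```

Run:
```python
from h import *
o=st()
im2=ctrl.get_image('wrist'); cv2.imwrite(f'pics/wrist8.png',im2[:,:,::-1])
```

```text
t 10.35 tcp [ 0.6575 -0.1944  0.106 ] gauge [  -0.6 -177.6] a 10.94 tilt [-1.e+00 -3.e-04 -6.e-04] F [-0.27  0.06 -1.04] gap 0.705
```

View pics/wrist8.png

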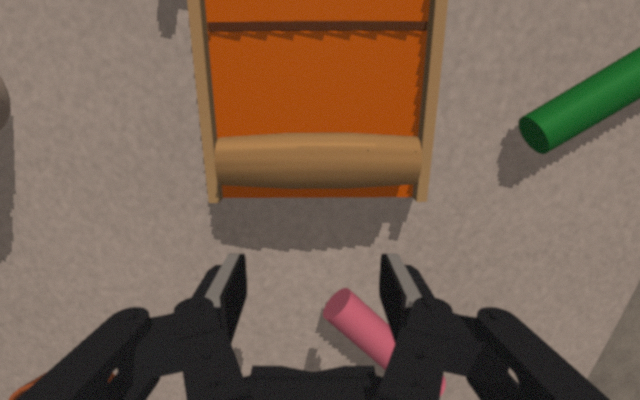

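Run:
```python
from h import *
o=ctrl.observe(); c=cam('wrist',o); t=cam('top')
for uv in((330,310),(352,292),(320,295)): print(uv,(g(onz(c,uv,.015))*1000).round(1))
for uv in((437,143),(413,178),(409,172)): print(uv,(g(onz(t,uv,.015))*1000).round(1))
for uv in((320,133),(320,188),(225,140),(225,183),(415,138),(415,183)): print(uv,(g(onz(c,uv,.040))*1000).round(1))
```

```text
(330, 310) [  11.5 -263.8]
(352, 292) [  28.5 -247.4]
(320, 295) [   3.5 -250. ]
(437, 143) [ 102.2 -343.4]
(413, 178) [  19.  -260.4]
(409, 172) [  36.8 -253.1]
(320, 133) [   2.5 -122.7]
(320, 188) [   2.6 -157. ]
(225, 140) [ -55.3 -126.6]
(225, 183) [ -57.3 -153.6]
(415, 138) [  60.3 -125.7]
(415, 183) [  62.7 -153.8]
```

Request:
play_rows:
  series:
    - [20,0.5,0,0,0,0]
    - [20,0,0,0,0,0]
    - [18,0,0,0,0,0]
    - [14,0,0,0,0,0]
    - [8,0,0,0,0,0]
    - [4,0,0,0,0,0]
    - [0,0,0,0,0,0]
    - [0,0,-3,0,0,0]
    - [-0.2,0,-4,0,0,0]
    - [-0.2,0,-5,0,0,0]
    - [-0.4,0,-7,0,0,0]
    - [-0.4,0,-8,0,0,0]
    - [-0.4,0,-8,0,0,0]
    - [-0.4,0,-8,0,0,0]
    - [-0.4,0,-8,0,0,0]
    - [-0.4,0,-8,0,0,0]
    - [-0.4,0,-8,0,0,0]
    - [-0.4,0,-8,0,0,0]
    - [-0.3,0,-5,0,0,0]
    - [-0.2,0,-3,0,0,0]

```text
clock: 12.4
tcp_pos: [0.6426, -0.1135, 0.0265]
eef_rot: [0.66, 1.57, -0.72]
contact_force: [-0.5, -0.3, 0.3]
finger_gap: 0.704
```

Run:
```python
from h import *
o=st()
im2=ctrl.get_image('wrist'); cv2.imwrite(f'pics/wrist9.png',im2[:,:,::-1])
```

```text
t 12.4 tcp [ 0.6426 -0.1135  0.0265] gauge [  0.3 -95.3] a 10.91 tilt [-1.e+00  5.e-04  6.e-04] F [-0.53 -0.3   0.27] gap 0.704
```

View pics/wrist9.png

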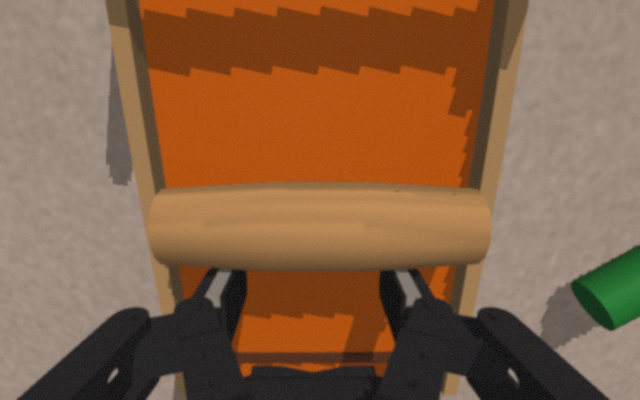

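Request:
play_rows:
  series:
    - [-0.2,0,-4,0,0,0]
    - [-0.2,0,-5,0,0,0]
    - [-0.3,0,-5,0,0,0]
    - [-0.3,0,-6,0,0,0]
    - [-0.3,0,-7,0,0,0]
    - [-0.4,0,-8,0,0,0]
    - [-0.4,0,-8,0,0,0]
    - [-0.4,0,-8,0,0,0]
    - [-0.4,0,-8,0,0,0]
    - [-0.4,0,-8,0,0,0]
    - [-0.4,0,-8,0,0,0]
    - [-0.3,0,-6,0,0,0]
    - [-0.3,0,-5,0,0,0]
    - [-0.2,0,-4,0,0,0]
    - [-0.1,0,-2,0,0,0]
    - [0,0,-1,0,0,0]
    - [0,0,0,0,0,0]
    - [0,0,0,0,0,0]
    - [0,0,0,0,0,0]

```text
clock: 14.35
tcp_pos: [0.6249, -0.0226, 0.0308]
eef_rot: [-1.528, 1.571, -2.908]
contact_force: [-0.2, -0.1, 0.9]
finger_gap: 0.703
```

Run:
```python
from h import *
o=st()
im2=ctrl.get_image('wrist'); cv2.imwrite(f'pics/wrist10.png',im2[:,:,::-1])
```

```text
t 14.35 tcp [ 0.6249 -0.0226  0.0308] gauge [ 0.3 -2.7] a 10.88 tilt [-1.e+00 -1.e-04  0.e+00] F [-0.22 -0.09  0.86] gap 0.703
```

View pics/wrist10.png

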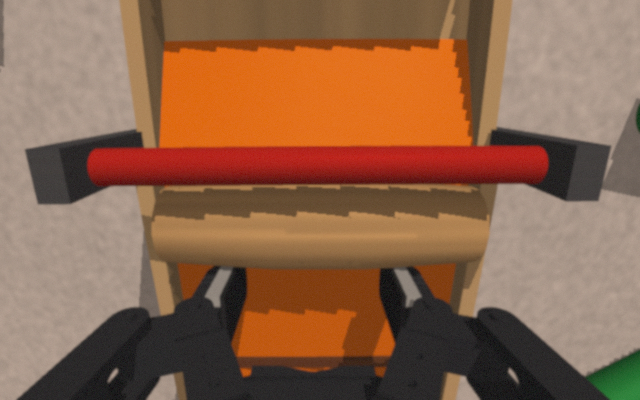

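Request:
play_rows:
  series:
    - [-0.1,0,-2,0,0,0]
    - [-0.1,0,-2,0,0,0]
    - [-0.1,0,-2,0,0,0]
    - [-0.1,0,-2,0,0,0]
    - [-0.1,0,-2,0,0,0]
    - [0,0,0,0,0,0]
    - [0,0,0,0,0,0]

```text
clock: 15.1
tcp_pos: [0.6229, -0.0125, 0.0313]
eef_rot: [-1.054, 1.571, -2.435]
contact_force: [-0.1, 0.5, 0.0]
finger_gap: 0.7
```

```bash
cat >> h.py <<'E'
def barrel(o,im):
    # red bar centre v and post band edges
    hsv=cv2.cvtColor(im,cv2.COLOR_RGB2HSV)
    red=cv2.inRange(hsv,(0,180,60),(6,255,255))|cv2.inRange(hsv,(172,180,60),(180,255,255))
    n,l,s,cc=cv2.connectedComponentsWithStats(red); i=1+np.argmax(s[1:,4])
    m=l==i; c=cam('wrist',o)
    out=[]
    for u in (200,320,440):
        v=np.where(m[:,u])[0]; P=onz(c,(u,(v.min()+v.max())/2),.0685); out.append(g(P)*1000)
    print('bar y',np.array(out)[:,1].round(2))
def feel(n=6):
    F=[];
    for k in range(n):
        o=ctrl.observe(); im=ctrl.get_image('wrist'); F.append(o['contact_force'])
    F=np.array(F); print('F gauge mean',(Rm.T@F.mean(0)[:2]).round(2),'z',F[:,2].mean().round(2),'sd',F.std(0).round(2))
    barrel(o,im); return o,im
E
python3 - <<'E'
from h import *
o=st(); o,im=feel(); cv2.imwrite(f'pics/wrist11.png',im[:,:,::-1])
E
```

```text
t 15.1 tcp [ 0.6229 -0.0125  0.0313] gauge [0.4 7.6] a 10.9 tilt [-1. -0.  0.] F [-0.06  0.51  0.  ] gap 0.7
F gauge mean [-0.02 -0.02] z 0.24 sd [0.43 0.45 0.2 ]
bar y [52.09 52.1  52.14]
```

View pics/wrist11.png

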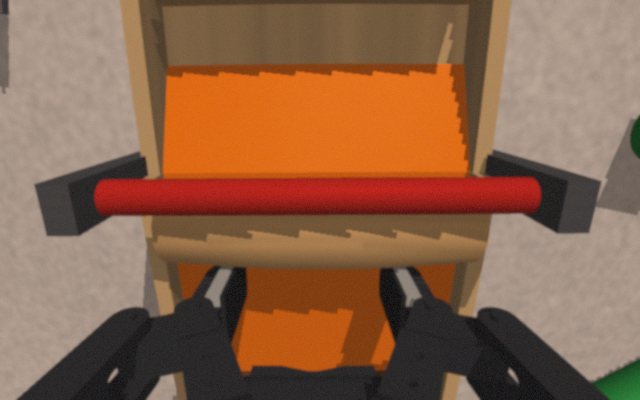

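Request:
play_rows:
  series:
    - [0,0,-1,0,0,0]
    - [-0.1,0,-1,0,0,0]
    - [0,0,-1,0,0,0]
    - [0,0,0,0,0,0]
    - [0,0,0,0,0,0]

```text
clock: 15.9
tcp_pos: [0.6223, -0.0096, 0.0314]
eef_rot: [-2.079, 1.571, 2.823]
contact_force: [-0.2, -0.1, -0.6]
finger_gap: 0.708
```

Run:
```python
from h import *
o=st(); o,im=feel(4); cv2.imwrite(f'pics/wrist12.png',im[:,:,::-1])
```

```text
t 15.9 tcp [ 0.6223 -0.0096  0.0314] gauge [ 0.4 10.5] a 10.9 tilt [-1. -0. -0.] F [-0.24 -0.14 -0.64] gap 0.708
F gauge mean [0.13 0.23] z -0.42 sd [0.49 0.43 0.52]
bar y [52.09 51.96 52.32]
```

Request:
play_rows:
  series:
    - [0,0,-0.5,0,0,0]
    - [-0.1,0,-0.5,0,0,0]
    - [0,0,-0.5,0,0,0]
    - [0,0,-0.5,0,0,0]
    - [0,0,0,0,0,0]
    - [0,0,0,0,0,0]

```text
clock: 16.7
tcp_pos: [0.622, -0.0077, 0.0315]
eef_rot: [-1.772, 1.571, 3.131]
contact_force: [-0.0, -0.1, 0.1]
finger_gap: 0.702
```

Run:
```python
from h import *
o=st(); o,im=feel(4); cv2.imwrite(f'pics/wrist13.png',im[:,:,::-1])
```

```text
t 16.7 tcp [ 0.622  -0.0077  0.0315] gauge [ 0.4 12.5] a 10.9 tilt [-1.e+00 -1.e-04 -0.e+00] F [-0.   -0.05  0.11] gap 0.702
F gauge mean [-0.1   0.16] z 0.13 sd [0.14 0.26 0.3 ]
bar y [52.03 51.9  52.09]
```

Request:
play_rows:
  series:
    - [0,0,-0.5,0,0,0]
    - [-0.1,0,-0.5,0,0,0]
    - [0,0,-0.5,0,0,0]
    - [0,0,-0.5,0,0,0]
    - [0,0,0,0,0,0]
    - [0,0,0,0,0,0]

```text
clock: 17.5
tcp_pos: [0.6218, -0.006, 0.0318]
eef_rot: [0.571, 1.57, -0.81]
contact_force: [0.0, -1.8, 1.4]
finger_gap: 0.701
```

Run:
```python
from h import *
o=st(); o,im=feel(4); cv2.imwrite(f'pics/wrist14.png',im[:,:,::-1])
```

```text
t 17.5 tcp [ 0.6218 -0.006   0.0318] gauge [ 0.5 14.2] a 10.89 tilt [-1.e+00  3.e-04  5.e-04] F [ 0.01 -1.76  1.36] gap 0.701
F gauge mean [ 0.25 -2.01] z 0.83 sd [0.48 0.37 0.55]
bar y [52.79 52.48 52.83]
```

View pics/wrist14.png

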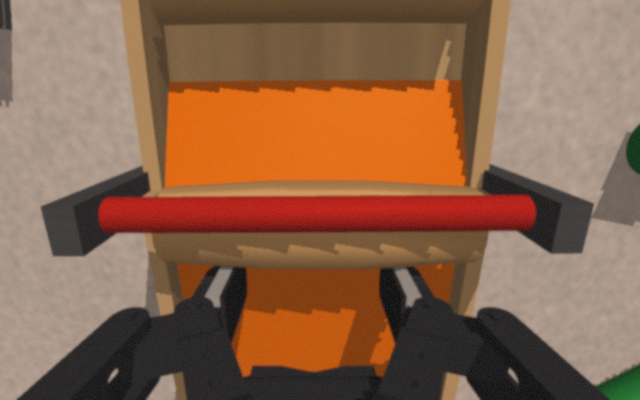

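The force on the tool is now -2.0 N along gauge y and the bar reads about 0.7 mm back, so the roller bears on it. One more millimetre makes sure of it.

Request:
play_rows:
  series:
    - [0,0,-0.5,0,0,0]
    - [0,0,-0.6,0,0,0]
    - [0,0,0,0,0,0]
    - [0,0,0,0,0,0]

```text
clock: 18.1
tcp_pos: [0.6216, -0.0049, 0.0318]
eef_rot: [0.55, 1.57, -0.83]
contact_force: [0.7, -3.9, 1.6]
finger_gap: 0.698
```

Run:
```python
from h import *
o=st(); o,im=feel(5); cv2.imwrite(f'pics/wrist15.png',im[:,:,::-1]); st()
```

```text
t 18.1 tcp [ 0.6216 -0.0049  0.0318] gauge [ 0.5 15.2] a 10.89 tilt [-1.e+00  4.e-04  6.e-04] F [ 0.67 -3.89  1.6 ] gap 0.698
F gauge mean [ 0.06 -4.53] z 1.68 sd [0.49 0.3  0.38]
bar y [53.7  53.57 53.92]
t 18.35 tcp [ 0.6216 -0.0049  0.0318] gauge [ 0.6 15.3] a 10.89 tilt [-1.e+00  4.e-04  5.e-04] F [ 0.75 -5.1   1.15] gap 0.702
```

Request:
play_rows:
  series:
    - [0,0,1,0,0,0]
    - [0.1,0,2,0,0,0]
    - [0.1,0,3,0,0,0]
    - [0.2,0,4,0,0,0]
    - [0.3,0,6,0,0,0]
    - [0.3,0,6,0,0,0]
    - [0.3,0,6,0,0,0]
    - [0.3,0,6,0,0,0]
    - [0.3,0,6,0,0,0]
    - [0.3,0,6,0,0,0]
    - [0.3,0,6,0,0,0]
    - [0.3,0,6,0,0,0]
    - [0.3,0,6,0,0,0]
    - [0.3,0,6,0,0,0]
    - [0.3,0,6,0,0,0]
    - [0.2,0,5,0,0,0]
    - [0.2,0,5,0,0,0]
    - [0.2,0,5,0,0,0]
    - [0.2,0,5,0,0,0]
    - [0,0,3,0,0,0]

```text
clock: 20.35
tcp_pos: [0.6402, -0.1024, 0.0271]
eef_rot: [0.512, 1.571, -0.869]
contact_force: [-0.1, -0.1, 0.5]
finger_gap: 0.706
```

Run:
```python
from h import *
o=st(); o,im=feel(2); cv2.imwrite(f'pics/wrist16.png',im[:,:,::-1])
```

```text
t 20.35 tcp [ 0.6402 -0.1024  0.0271] gauge [  0.1 -83.9] a 10.88 tilt [-1.e+00  0.e+00  1.e-04] F [-0.06 -0.09  0.51] gap 0.706
F gauge mean [0.25 0.4 ] z 0.48 sd [0.23 0.53 0.03]Traceback (most recent call last):
  File "<stdin>", line 2, in <module>
  File "h.py", line 43, in feel
    barrel(o,im); return o,im
    ~~~~~~^^^^^^
  File "h.py", line 32, in barrel
    n,l,s,cc=cv2.connectedComponentsWithStats(red); i=1+np.argmax(s[1:,4])
                                                        ~~~~~~~~~^^^^^^^^^
    return _wrapfunc(a, 'argmax', axis=axis, out=out, **kwds)
    return bound(*args, **kwds)
ValueError: attempt to get argmax of an empty sequence
```

Request:
play_rows:
  series:
    - [-3,0,3,0,0,0]
    - [-15,0,0,0,0,0]
    - [-30,0,0,0,0,0]
    - [-30,0,-6,0,0,0]
    - [-22,0,-10,0,0,0]
    - [0,0,-12,0,0,0]
    - [0,0,-8,8.2,0,0]
    - [0,0,0,8.2,0,0]
    - [0,0,0,8.2,0,0]
    - [0,0,0,8.2,0,0]
    - [0,0,0,8.2,0,0]
    - [0,0,0,8.2,0,0]
    - [0,0,0,8.2,0,0]
    - [0,0,0,8.2,0,0]
    - [0,0,0,8.2,0,0]
    - [0,0,0,8.2,0,0]
    - [0,0,0,8,0,0]
    - [0,0,0,0,0,0]
    - [0,0,0,0,0,0]
  grip: 75

```text
clock: 22.35
tcp_pos: [0.6335, -0.0691, 0.1266]
eef_rot: [-0.445, 1.57, 2.89]
contact_force: [0.2, 0.2, -0.7]
finger_gap: 0.879
```

Run:
```python
from h import *
o=st(); im=ctrl.get_image('wrist'); cv2.imwrite(f'pics/wrist16.png',im[:,:,::-1]); print(o['q'])
im=ctrl.get_image('top'); cv2.imwrite('pics/top2.png',cv2.resize(im[150:320,205:405,::-1],None,fx=4,fy=3.5,interpolation=cv2.INTER_CUBIC)[:595])
```

```text
t 22.35 tcp [ 0.6335 -0.0691  0.1266] gauge [ -0.1 -50. ] a -78.92 tilt [-1.e+00 -4.e-04  8.e-04] F [ 0.21  0.2  -0.7 ] gap 0.879
[-2.25315141e-01  1.64408674e-01  1.67217353e+00  2.54444841e-05
  1.30594097e+00  1.15217060e+00]
```

View pics/wrist16.png

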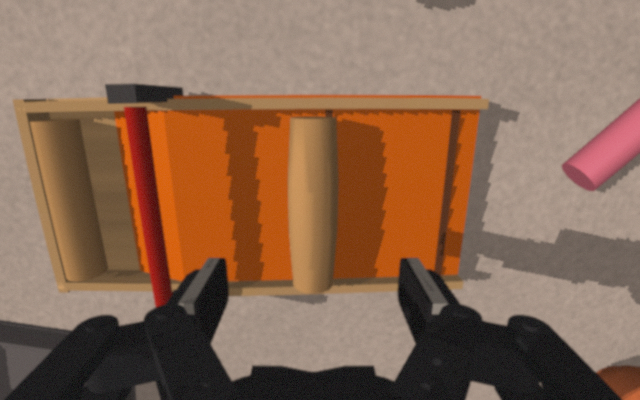

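Run:
```python
from h import *
im=ctrl.get_image('wrist')
o=ctrl.observe(); c=cam('wrist',o)
for uv in((313,117),(312,290),(290,200),(338,200),(290,160),(338,160)): print(uv,(g(onz(c,uv,.045))*1000).round(1))
```

```text
(313, 117) [ 61.8 -50.3]
(312, 290) [-64.3 -49.4]
(290, 200) [  6.2 -34.4]
(338, 200) [  6.2 -67.5]
(290, 160) [ 34. -35.]
(338, 160) [ 33.9 -66.9]
```

View pics/top2.png

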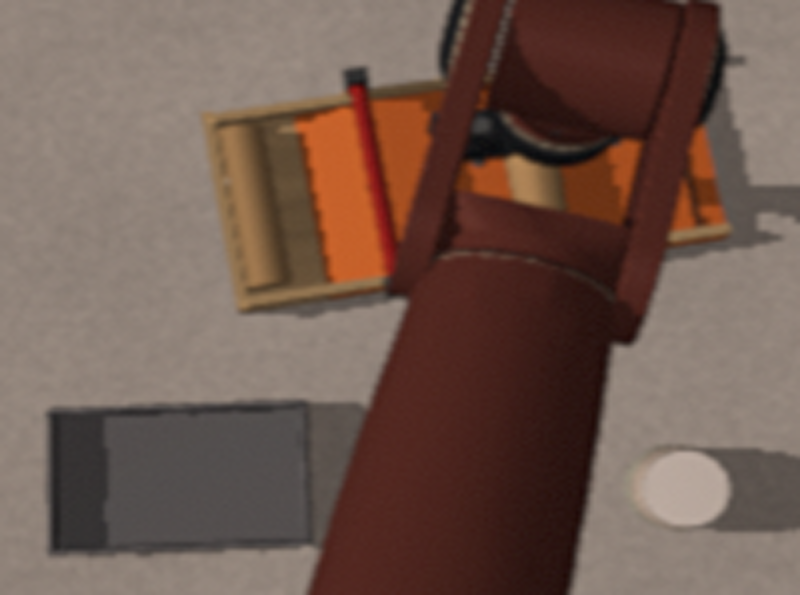

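Request:
play_rows:
  series:
    - [20,0.5,0,0,0,0]
    - [25,0.5,0,0,0,0]
    - [22,0,0,0,0,0]
    - [15,0,0,0,0,0]
    - [10,0,0,0,0,0]
    - [5,0,0,0,0,0]
    - [2,0,0,0,0,0]
    - [0,0,0,0,0,0]
    - [0,0,0,0,0,0]

```text
clock: 23.4
tcp_pos: [0.6348, -0.0706, 0.0292]
eef_rot: [2.702, 1.569, -0.25]
contact_force: [0.8, -0.1, -0.1]
finger_gap: 0.88
```

Run:
```python
from h import *
o=st(); im=ctrl.get_image('wrist'); cv2.imwrite(f'pics/wrist17.png',im[:,:,::-1])
```

```text
t 23.4 tcp [ 0.6348 -0.0706  0.0292] gauge [  0.9 -51.8] a -79.1 tilt [-1.0e+00  8.0e-04 -1.6e-03] F [ 0.8  -0.12 -0.05] gap 0.88
```

View pics/wrist17.png

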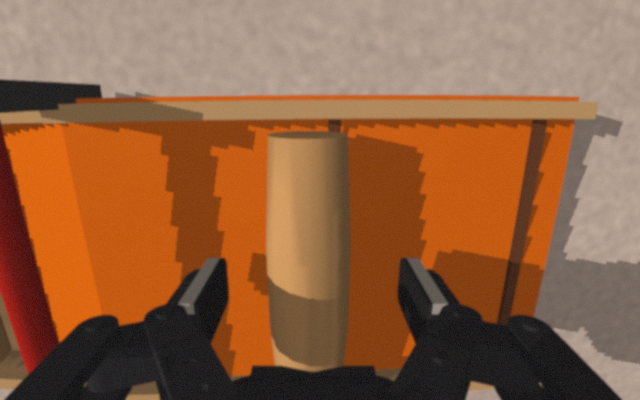

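Request:
play_rows:
  series:
    - [1.5,-0.5,0.5,0,0,0]
    - [0,0,0,0,0,0]
    - [0,0,0,0,0,0]
    - [0,0,0,0,0,0]
    - [0,0,0,0,0,0]
    - [0,0,0,0,0,0]
    - [0,0,0,0,0,0]
    - [0,0,0,0,0,0]
    - [0,0,0,0,0,0]
    - [0,0,0,0,0,0]
  grip: 15
  grip_force: 45

```text
clock: 24.45
tcp_pos: [0.6335, -0.0699, 0.0267]
eef_rot: [-1.926, 1.571, 1.406]
contact_force: [-1.9, 2.5, 3.0]
finger_gap: 0.398
```

Run:
```python
from h import *
o=st(); im=ctrl.get_image('wrist'); cv2.imwrite(f'pics/wrist18.png',im[:,:,::-1])
```

```text
t 24.45 tcp [ 0.6335 -0.0699  0.0267] gauge [ -0.2 -50.8] a -79.1 tilt [-1.e+00 -2.e-04 -1.e-04] F [-1.87  2.54  2.98] gap 0.398
```

View pics/wrist18.png

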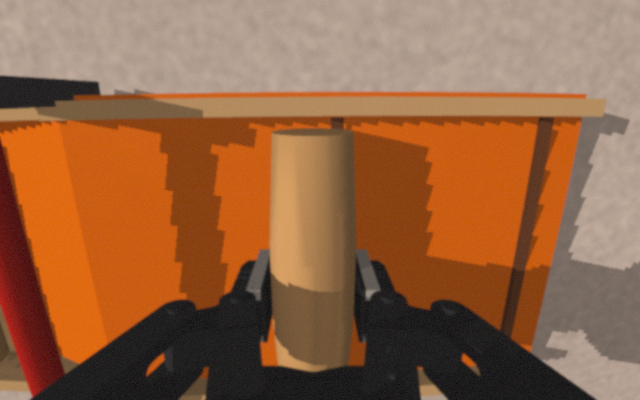

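Request:
play_rows:
  series:
    - [-2,0,0,0,0,0]
    - [-4,0,0,0,0,0]
    - [-8,0,0,0,0,0]
    - [-14,0,0,0,0,0]
    - [-18,0,0,0,0,0]
    - [-20,0,0,0,0,0]
    - [-20,0,0,0,0,0]
    - [-20,0,0,0,0,0]
    - [-20,0,0,0,0,0]
    - [-18,0,0,0,0,0]
    - [-12,0,0,0,0,0]
    - [-6,0,0,0,0,0]
    - [0,0,0,0,0,0]

```text
clock: 25.8
tcp_pos: [0.6339, -0.0701, 0.1898]
eef_rot: [2.723, 1.569, -0.229]
contact_force: [0.4, 0.3, -1.8]
finger_gap: 0.4
```

Run:
```python
from h import *
o=st(); im=ctrl.get_image('wrist'); cv2.imwrite(f'pics/wrist19.png',im[:,:,::-1])
T=toolT(o); print(T[:3,:3].T@(np.array([.401,.151,.2])-T[:3,3])*1000)
```

```text
t 25.8 tcp [ 0.6339 -0.0701  0.1898] gauge [  0.1 -51.1] a -79.11 tilt [-1.0e+00  7.0e-04 -1.6e-03] F [ 0.43  0.25 -1.76] gap 0.4
[ -10.6888562  -261.17238819  186.92852486]
```

View pics/wrist19.png

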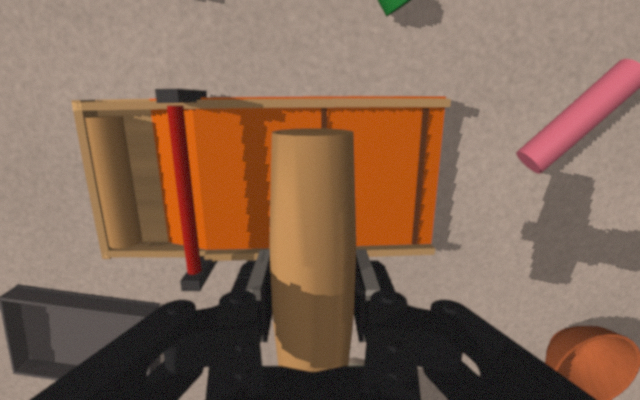

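Request:
play_rows:
  series:
    - [-1,-8,6,0,0,0]
    - [-1,-16,11,0,0,0]
    - [-1,-20,14,0,0,0]
    - [-1,-22,16,0,0,0]
    - [-1,-24,17,0,0,0]
    - [-1,-24,17,0,0,0]
    - [-1,-24,17,0,0,0]
    - [-1,-24,17,0,0,0]
    - [-1,-24,17,0,0,0]
    - [-1,-24,17,0,0,0]
    - [0,-20,15,0,0,0]
    - [0,-15,11,0,0,0]
    - [0,-10,8,0,0,0]
    - [0,-6,4,0,0,0]
    - [0,0,0,0,0,0]

```text
clock: 27.35
tcp_pos: [0.4, 0.1512, 0.1982]
eef_rot: [0.152, 1.57, -2.798]
contact_force: [0.1, 0.1, -1.6]
finger_gap: 0.395
```

Request:
play_rows:
  series:
    - [0,0,0,-4,0,0]
    - [0,0,0,-7,0,0]
    - [0,0,0,-7.8,0,0]
    - [0,0,0,-7.8,0,0]
    - [0,0,0,-7.8,0,0]
    - [0,0,0,-7.8,0,0]
    - [0,0,0,-7.8,0,0]
    - [0,0,0,-7.8,0,0]
    - [0,0,0,-7.8,0,0]
    - [0,0,0,-7.5,0,0]
    - [0,0,0,-6,0,0]
    - [0,0,0,-3,0,0]
    - [0,0,0,0,0,0]
    - [0,0,0,0,0,0]
    - [0,0,0,0,0,0]

```text
clock: 28.85
tcp_pos: [0.4007, 0.1507, 0.1985]
eef_rot: [-0.849, 1.571, -2.369]
contact_force: [0.4, 0.4, -1.9]
finger_gap: 0.393
```

Run:
```python
from h import *
o=st(); im=ctrl.get_image('wrist'); cv2.imwrite(f'pics/wrist20.png',im[:,:,::-1])
c=cam('wrist',o)
for P in [(.401,.151)]:
    for y in(-.0825,.0825):
        for x in(-.0525,.0525):
            a=np.radians(3); q=np.array(P)+[x*np.cos(a)-y*np.sin(a),x*np.sin(a)+y*np.cos(a)]; print(x,y,proj(c,np.r_[q,.028]).round())
```

```text
t 28.85 tcp [0.4007 0.1507 0.1985] gauge [-186.4  210.3] a 2.92 tilt [-1.e+00 -1.e-04  1.e-04] F [ 0.42  0.45 -1.94] gap 0.393
-0.0525 -0.0825 [263. 260.]
0.0525 -0.0825 [366. 260.]
-0.0525 0.0825 [255.  89.]
0.0525 0.0825 [374.  89.]
```

View pics/wrist20.png

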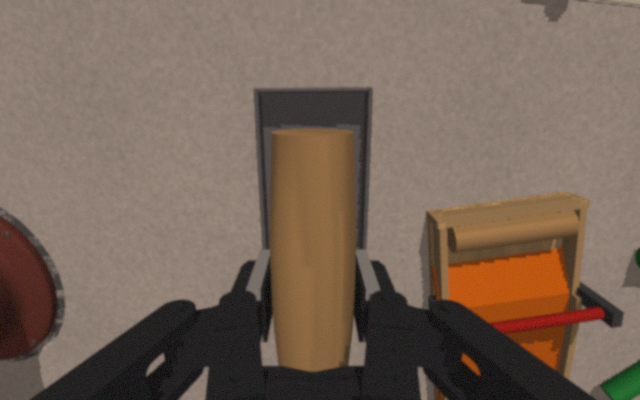

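Request:
play_rows:
  series:
    - [10,0,0,0,0,0]
    - [20,0,0,0,0,0]
    - [25,0,0,0,0,0]
    - [25,0,0,0,0,0]
    - [25,0,0,0,0,0]
    - [25,0,0,0,0,0]
    - [20,0,0,0,0,0]
    - [14,0,0,0,0,0]
    - [9,0,0,0,0,0]
    - [6,0,0,0,0,0]
    - [4,0,0,0,0,0]
    - [2,0,0,0,0,0]
    - [0,0,0,0,0,0]
    - [0,0,0,0,0,0]

```text
clock: 30.3
tcp_pos: [0.4011, 0.151, 0.0142]
eef_rot: [1.701, 1.57, 0.182]
contact_force: [-0.4, 0.0, -1.3]
finger_gap: 0.399
```

Run:
```python
from h import *
o=st(); im=ctrl.get_image('wrist'); cv2.imwrite(f'pics/wrist21.png',im[:,:,::-1])
```

```text
t 30.3 tcp [0.4011 0.151  0.0142] gauge [-186.   210.6] a 2.99 tilt [-1.0e+00  1.2e-03 -2.0e-04] F [-0.38  0.   -1.26] gap 0.399
```

View pics/wrist21.png

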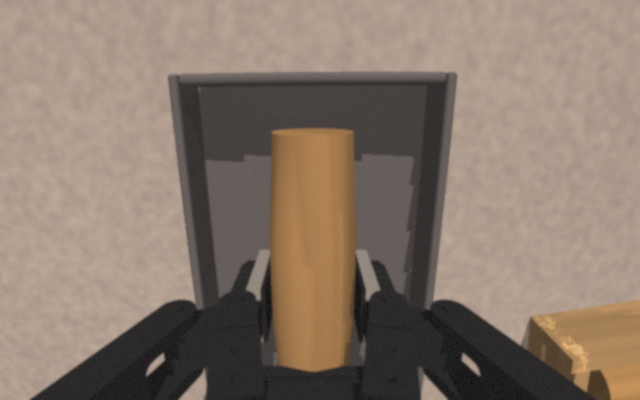

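Request:
play_rows:
  series:
    - [3,0,0,0,0,0]
    - [2,0,0,0,0,0]
    - [1.5,0,0,0,0,0]
    - [1,0,0,0,0,0]
    - [0,0,0,0,0,0]
    - [0,0,0,0,0,0]
    - [0,0,0,0,0,0]

```text
clock: 31.05
tcp_pos: [0.4006, 0.1509, 0.0062]
eef_rot: [1.611, 1.571, 0.093]
contact_force: [0.4, -1.3, -0.6]
finger_gap: 0.393
```

Request:
play_rows:
  series:
    - [0.7,0,0,0,0,0]
    - [0.6,0,0,0,0,0]
    - [0,0,0,0,0,0]
    - [0,0,0,0,0,0]

```text
clock: 31.45
tcp_pos: [0.4005, 0.1509, 0.0048]
eef_rot: [-1.252, 1.571, -2.771]
contact_force: [0.1, 0.1, -1.2]
finger_gap: 0.392
```

Request:
play_rows:
  series:
    - [0,0,0,0,0,0]
    - [0,0,0,0,0,0]
    - [0,0,0,0,0,0]
    - [0,0,0,0,0,0]
    - [0,0,0,0,0,0]
    - [0,0,0,0,0,0]
    - [0,0,0,0,0,0]
    - [0,0,0,0,0,0]
  grip: 52

```text
clock: 32.25
tcp_pos: [0.4005, 0.1509, 0.0048]
eef_rot: [3.092, 1.571, 1.574]
contact_force: [1.2, -0.7, 0.3]
finger_gap: 0.606
```

Run:
```python
from h import *
o=st(); im=ctrl.get_image('wrist'); cv2.imwrite(f'pics/wrist22.png',im[:,:,::-1])
```

```text
t 32.25 tcp [0.4005 0.1509 0.0048] gauge [-186.6  210.6] a 2.99 tilt [-1.  0. -0.] F [ 1.18 -0.74  0.25] gap 0.606
```

View pics/wrist22.png

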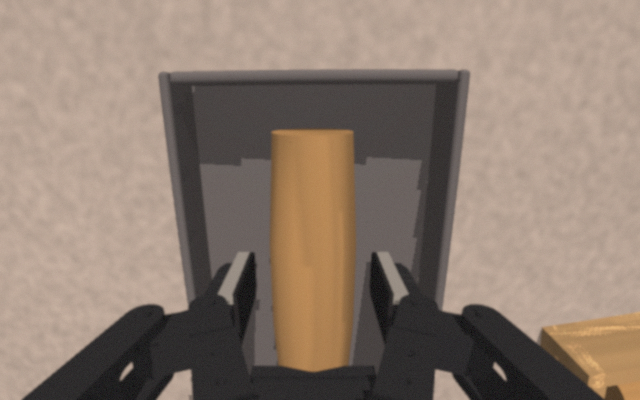

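Released inside the tray. Next I lift straight up.

Request:
play_rows:
  series:
    - [-3,0,0,0,0,0]
    - [-6,0,0,0,0,0]
    - [-12,0,0,0,0,0]
    - [-20,0,0,0,0,0]
    - [-25,0,0,0,0,0]
    - [-30,0,0,0,0,0]
    - [-30,0,0,0,0,0]
    - [-30,0,0,0,0,0]
    - [-30,0,0,0,0,0]
    - [-20,0,0,0,0,0]
    - [-10,0,0,0,0,0]
    - [-4,0,0,0,0,0]
    - [0,0,0,0,0,0]
    - [0,0,0,0,0,0]
    - [0,0,0,0,0,0]

```text
clock: 33.8
tcp_pos: [0.3998, 0.1508, 0.2233]
eef_rot: [-1.434, 1.568, -2.953]
contact_force: [0.4, 0.4, -0.4]
finger_gap: 0.609
```

Run:
```python
from h import *
o=st(); im=ctrl.get_image('wrist'); cv2.imwrite(f'pics/wrist23.png',im[:,:,::-1])
t=ctrl.get_image('scene'); cv2.imwrite('pics/scene3.png',t[:,:,::-1])
t=ctrl.get_image('top'); cv2.imwrite('pics/top3.png',t[:,:,::-1])
im2=ctrl.get_image('wrist'); print(np.abs(im.astype(int)-im2).mean())
```

```text
t 33.8 tcp [0.3998 0.1508 0.2233] gauge [-187.3  210.6] a 2.99 tilt [-1.0e+00 -2.6e-03  4.0e-04] F [ 0.39  0.4  -0.38] gap 0.609
2.52887109375
```

View pics/wrist23.png

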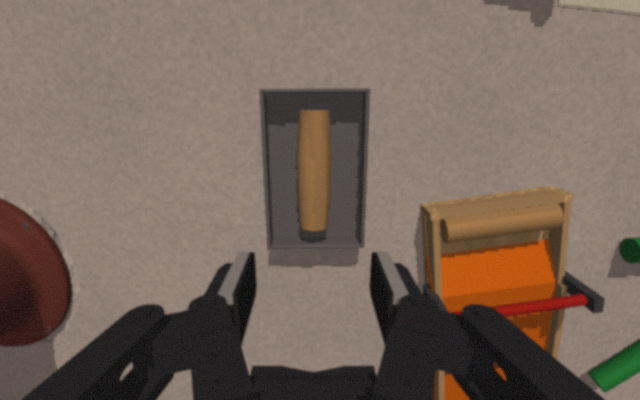

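View pics/top3.png

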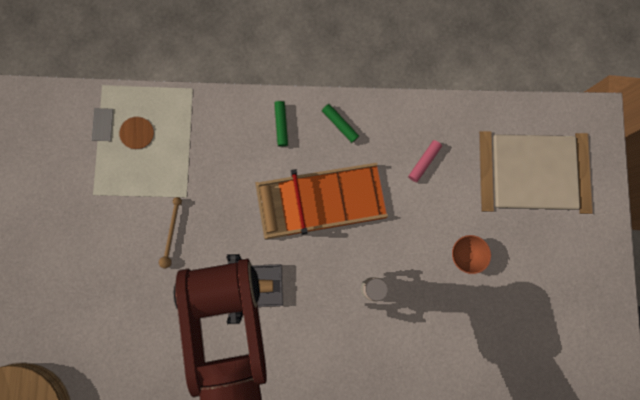

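View pics/scene3.png

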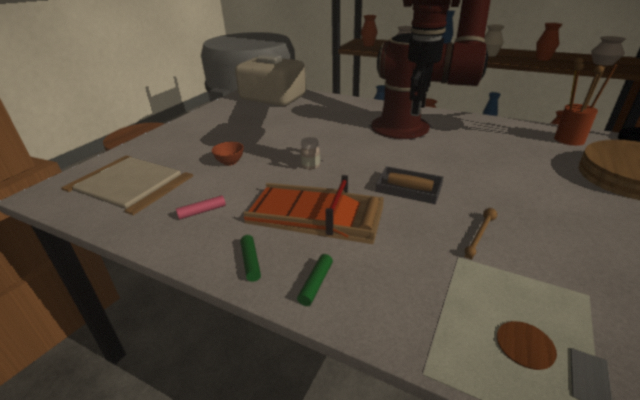

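Request:
play_rows:
  series:
    - [0,0,0,0,0,0]
    - [0,0,0,0,0,0]
    - [0,0,0,0,0,0]
    - [0,0,0,0,0,0]
    - [0,0,0,0,0,0]
    - [0,0,0,0,0,0]
    - [0,0,0,0,0,0]
    - [0,0,0,0,0,0]
    - [0,0,0,0,0,0]
    - [0,0,0,0,0,0]

```text
clock: 35.0
tcp_pos: [0.4005, 0.1509, 0.2248]
eef_rot: [-3.112, 1.571, 1.652]
contact_force: [0.1, -0.3, 0.1]
finger_gap: 0.609
```

Run:
```python
from h import *
o=st(); im=ctrl.get_image('wrist'); cv2.imwrite(f'pics/wrist24.png',im[:,:,::-1]); c=cam('wrist',o)
for f in(23,24):
    i=cv2.imread(f'pics/wrist{f}.png'); h=cv2.cvtColor(i,cv2.COLOR_BGR2HSV); m=cv2.inRange(h,(8,90,60),(22,255,255))
    for nm,(x0,x1,y0,y1) in dict(tray=(268,362,95,240),bay=(440,565,200,245)).items():
        M=cv2.moments(m[y0:y1,x0:x1],True); p=np.array([M['m10']/M['m00']+x0,M['m01']/M['m00']+y0]); W=onz(c,p,.02)
        print(f,nm,p.round(2),W.round(4),'gauge',(g(W)*1000).round(1))
t=ctrl.get_image('top'); a=cv2.imread('pics/top0.png').astype(int)
for n,(x0,x1,y0,y1) in dict(jar=(360,390,276,302),bowl=(450,492,234,274),beater=(158,184,195,270)).items():
    print(n,np.abs(a[y0:y1,x0:x1]-t[y0:y1,x0:x1,::-1]).mean().round(2))
```

```text
t 35.0 tcp [0.4005 0.1509 0.2248] gauge [-186.6  210.6] a 2.99 tilt [-1. -0. -0.] F [ 0.05 -0.34  0.05] gap 0.609
23 tray [313.76 168.74] [0.3999 0.1556 0.02  ] gauge [-186.3  215.3]
23 bay [502.07 222.03] [0.6098 0.1074 0.02  ] gauge [ 10.5 127.7]
24 tray [312.56 168.45] [0.3986 0.1559 0.02  ] gauge [-187.5  215.8]
24 bay [502.05 222.  ] [0.6098 0.1074 0.02  ] gauge [ 10.5 127.7]
jar 27.71
bowl 4.75
beater 6.01
```

Run:
```python
from h import *
print(ctrl.finish_job())
```

```text
the job is handed in; nothing more can be done
None
```

The job is handed in at about 35 s of the 69 s allowed. The true roller is in the bay, the swollen one is in the grey reject tray, and the bar is back at rest.

- **Front roller (true):** I pushed it up the plate with the two fingers spread. It passed under the bar with no force above sensor noise and rolled into the bay. Its patch in the last wrist picture sits at about gauge y 128 mm, x 10 mm, and did not move over the last second.
- **Rear roller (swollen):** It came up against the bar. I felt -2.0 N with the bar about 0.7 mm back, then -4.5 N with it about 1.7 mm back, and held it there for over 0.25 s. I eased it back to the front park, gripped it there, carried it over and laid it in the tray. It lies about 5 mm from the tray's middle.

**Last checks:**
- The arm was clear of everything.
- In the top and scene pictures the bowl and the beater stand where they started. The jar looks in place too, but the arm's shadow fell on it, so the numeric comparison says nothing about it.
- The swollen roller shifted by about 1 mm between the last two pictures, about a second apart. That may be a slow settle, and it is well under the 20 mm/s limit.
- I judged the bar home by eye in the pictures after I backed off, without a fresh measurement.

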